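# Level a specimen in the hand press

## Robot

A 7-joint arm with a two-finger parallel gripper is mounted at the origin on the work surface. World frame = base frame: x ahead of the robot, y to its left, z up, the work surface at z = 0. Lengths are in m, angles in rad, forces in N, time in s.
With the tool pointing down it reaches from about 0.425 to 0.925 m from the base axis. Payload 6.8 kg.
Tool frame: the origin (TCP) lies on the centre line of the jaws, within the pads' length; the fingertips stand 14 mm ahead of it and the grasp point (between the pads) lies 5 mm behind it (r.nose_length is the distance from the TCP to the fingertips, in m); z points along the fingers, y is the direction in which the jaws open and shut (so a half turn about z gives the same grasp; the last joint's range is limited). The gripper opens to 85 mm and grips with 20 to 120 N. Pads are 22 mm wide; open, the fingers measure 114 mm over their backs; the gripper's body (76 mm by 85 mm) begins 54 mm behind the grasp point. The pads swing forward as they close: fully open they stand 13 mm farther back than shut.
Start: joints at [1.04, 0.477, 0.022, 1.555, -0.011, 1.109, -0.083], TCP at [0.277, -0.616, 0.245] pointing down, gripper open.
Joint ranges: [-2.96, 2.96], [-0.34, 2.1], [-1.41, 1.46], [0.24, 2.44], [-1.37, 4.51], [0.17, 1.92], [-2.96, 2.96]. Speed limits (rad/s): [2.39, 2.39, 3.14, 3.14, 3.14, 3.14, 3.14].

## Interface

Orientations are given as a rotation vector (axis times angle).
In Python, from bench import r, imaging, look_for, outline_of gives the robot as it stands. The module is installed in compiled form; this text tells all that it offers.
- The arm moves only by the tool carry_out, never from a script. Its arguments are lists of equal length, an entry for each row: "offset": the shift along the tool's x, y, z as a fraction of full scale, a list of three; "turn": the turn, a rotation vector about the tool's x, y, z as a fraction of full scale, a list of three. A call has 1 to 8 rows; each row is the pose to reach, as a shift and turn from the pose commanded when the call began, along the tool's axes at that moment; what a row does not reach only later rows make up. Full scale, the value 1, is 0.5 m for a shift and 1.5 rad for a turn. A row lasts 1/10 s, in which the tool goes at most 50 mm and 8.59 degrees, less where a joint would pass 70% of its speed; a pose out of reach is approached as far as the arm can. A call with a number of a shift or a turn outside -1 to 1 is refused whole. A call with a gripper value outside its range is refused whole. "hand" is the closure, from 0 (fully open) to 1 (shut), set as the call begins (left out, the last holds). The fingers move at their own pace and stop on an object; "force" is the grip in N (left out, the last holds). Time passes only in rows, so rows that repeat a pose let the fingers close. It gives the time, the measured TCP pose, the force and the opening at its end, in the units of the state.
- r.get_obs(): the state, without advancing time (a new reading comes with each control period).
- imaging.grab_frame(name): name is "scene" or "top" or "wrist"; returns a dict with "pixels" (400x640x3 uint8, red, green, blue), "fx", "fy", "cx", "cy" (pixels), "k1" (the pictures are not rectified: a ray, as slopes to the right and down, at radius r is drawn at 1 + k1 r^2 times it, then the intrinsics apply), "R" (3x3) and "t" (3): a world point X has camera coordinates R X + t. Camera axes: x right, y down, z forward; pixel columns grow to the right and rows downward; lengths in m; the calibration is good to about 2 mm. A picture is of the moment at which its call begins. There is no depth.
- r.hand_in(): hands the job in, once; it reports no verdict.
Trained networks look in the newest picture that a camera, given by its name, has taken for a name from the list of things; names that differ only in an ending like _2 or _b are one class to them, and where a whole thing is asked for, a point or a joint stands for the part that bears it (a point fixed in the world has none). Each returns a list of dicts, best first, with "score" (0 to 1); they miss things now and then, are a little off and sometimes report something else, mostly with a low value. They report only what shows in the picture. A call takes as long as a camera call. They do not tell look-alikes from the thing itself.
- look_for(query, camera): "xyz" ([x, y, z] in m, in the coordinates of the camera as it stood for that picture, good to about 4 mm: the middle of the surface that is visible of it).
- outline_of(query, camera): "region" (400x640 bool, what is visible of it).
The state is a dict: "clock": time; "joints": joint angles; "qvel": joint speeds; "tau": joint torques, N m; "tcp_pos": TCP position; "orientation": TCP orientation; "contact_force": force on the tool from outside, world axes, zero at the start; "moment": the same for the moment, N m; "grip_width": finger opening in m.
Only numpy, scipy, OpenCV 4.12 (cv2) and the standard library are available. Lean on these libraries where they do the work, as an engineer would, in place of code of your own. Each camera call takes 0.05 s, during which the arm holds its last target. There are 200 camera calls.

## Task

From the sloped bin, slide the carrier with the round specimen down into the channel and along it, without lifting it, until it lies against the end stop beneath the raised ram. Then push the press lever down until the ram bears firmly on the specimen, hold it there for about a second, ease the lever slowly back up to its rest without ever letting it fly back, and let go. Leave the other two carriers where they are and do not disturb the dish, the clear box or the jar.

Things in the scene. Friction and masses are not known exactly. Their poses are not given: they have to be found in the camera images.
- station: Fixed unit on a white slab 10 mm thick: sloped bin, channel, black press. Origin on the table below the ram axis; x points across the channel from its front fence to the bin, y along the channel from the press to its open end, z up. All sizes below in mm in these axes.
- seat (a point): Channel floor under the ram axis, station (0,0,10). Channel: flat floor at z 10, x -33 to 33, from the end stop's face (y -30) to an open end (y 405). Fence (x -33), end stop and back rail (x 33) are strips 8 high; the back rail runs only from y -30 to 55, then flares to x 43 at y 76; beyond, the bin opens onto the channel.
- lane0 (a point): Middle of the mouth (foot of the slope) of the lane nearest the press, station (36,130,10). Each lane's floor rises along +x at 0.175 rad (10 degrees) for 136 to a back wall 22 high. Lanes are 107 wide between walls 14 high and 3 thick, which start 8 up the slope.
- lane1 (a point): The same for the middle lane, station (36,240,10).
- lane2 (a point): The same for the lane farthest from the press, station (36,350,10).
- carrier_round: Carrier to press: loose aluminium plate 60 (x) x 100 (y) x 10, about 0.2 kg, with a grey round specimen fixed on it. Origin: centre of the underside. Starts in any lane, at rest on the slope (it does not slide by itself), x up the slope, y along station y; 60 free behind its upper edge to the back wall. Seated: its -y edge at the end stop, origin at station (0,20,10).
- round_top (a point): Centre of the top of the round specimen: diameter 36, 25 high, at carrier (0,-20,35), so nearer the plate's press-side end.
- carrier_square: Another carrier with the same plate but a square grey specimen 34 x 34 x 25 mm. Lies in another lane. Leave it.
- carrier_wedge: Another carrier with the same plate but a narrow grey bar 14 x 60 x 18 mm. Lies in the remaining lane. Leave it.
- press_ram: Steel ram with a foot 26 in diameter; origin at the centre of its lower face, at z 69 at rest, 24 above a seated specimen. Goes down 40 per rad of lever. The head that guides it overhangs the channel to y 14, z 100 to 195; the column stands at x -30 to 30, y -88 to -43, up to z 195.
- press_lever (a joint): Lever angle, rad: 0 at rest (up), grows as the handle is pushed down, stop at 0.80. Sprung: flies back if let go. The ram meets the seated specimen at about 0.6. The handle takes about 5 N all the way to there; each newton more then puts 5.5 N on the specimen, so 4 to 8 N more is firm (the handle then hardly moves).
- lever_grip (a point): Middle of the black round handle bar, diameter 22, 85 long along station x, free from above. Moves on a circle of radius 220 about the line station y -20, z 165 (parallel to x). At rest at station (-10,-202,289), 0.6 rad above level, out on the side away from the bin; level at lever 0.6.
- dish: Clear shallow dish, 60 mm across, standing on the station's slab behind the press channel. A bystander.
- slidebox: Clear open box 90 x 70 x 30 mm on the table beyond the station. A bystander.
- jar: White jar, 56 mm across, 70 mm high, beyond the station. A bystander.
Mind the look-alikes: they are no part of the job. What is shaped like the carrier_round but black or orange is not meant.

How it is judged:
On the way, in this order (a step that is already met when the one before it is completed fails the run):
1. the round carrier lies flat on the channel floor with its specimen within 8 mm of the ram axis, the lever still up (horizontal distance between round_top and seat below 0.008 m and z of carrier_round in the frame of seat below 0.004 m and angle between carrier_round's own z axis and vertical below 0.06 rad and value of joint press_lever below 0.06 rad), for 0.2 s.
2. the ram presses on the round specimen with more than 12 N for half a second (contact force between press_ram and carrier_round above 12 N), for 0.5 s.
At the end, for the whole second after the job is handed in: The round carrier rests flat on the channel floor with its specimen within 8 mm of the ram axis, the lever is back at rest (below 0.04 rad), and the other two carriers are within 20 mm of where they began (horizontal distance between round_top and seat below 0.008 m and z of carrier_round in the frame of seat below 0.004 m and angle between carrier_round's own z axis and vertical below 0.06 rad and value of joint press_lever below 0.04 rad and linear speed of carrier_round below 0.02 m/s and distance of each of carrier_square, carrier_wedge from where it was at the start of the episode below 0.02 m); the robot touches nothing.
It fails at once if the lever flies back (faster than 1.2 rad/s upward) (velocity of joint press_lever below -1.2 rad/s).
It fails at once if the round carrier is lifted more than about 25 mm above where it started (its origin over 45 mm above the channel floor) or tipped more than 0.4 rad (z of carrier_round in the frame of seat above 0.045 m or angle between carrier_round's own z axis and vertical above 0.4 rad).
It fails at once if another carrier is moved more than 20 mm (distance of any of carrier_square, carrier_wedge from where it was at the start of the episode above 0.02 m).
It fails at once if the dish, the clear box or the jar is moved more than 30 mm (distance of any of dish, slidebox, jar from where it was at the start of the episode above 0.03 m).
It also fails if it takes over 72 s, if anything falls off the work surface, if the arm or the gripper's body presses on something with over 40 N, if the wrist force passes 120 N, or if a joint passes its speed limit or range.

## Working session

There is one attempt and no reset: what is moved stays moved. The work goes in short steps, Python scripts to look and compute and a tool call to move; the robot and the scene stay as the last step left them, time stands still between calls to the robot, and variables do not carry over. Pictures are saved under pics/ and viewed, about 8 in all and at most 12, crops included, and the job is handed in when it is done.

Besides the shell and the picture viewer there is one more tool, called after "Emit:" as name(argument=value, ...) on one line, values as JSON. carry_out: Moves the arm, as the interface text tells. Shift numbers are shares of 0.5 m and turn numbers shares of 1.5 rad, none past 1 either way. Its arguments: {"type":"object","properties":{"offset":{"type":"array","items":{"type":"array","items":{"type":"number","minimum":-1,"maximum":1}}},"turn":{"type":"array","items":{"type":"array","items":{"type":"number","minimum":-1,"maximum":1}}},"hand":{"type":"number"},"force":{"type":"number"}},"required":["offset","turn"]}

```bash
mkdir -p pics; cat > h.py <<'E'
import numpy as np, cv2
from bench import r, imaging, look_for, outline_of
from scipy.spatial.transform import Rotation as Rn
def save(name, f, crop=None, sc=1):
    im=f["pixels"]
    if crop: im=im[crop[1]:crop[3],crop[0]:crop[2]]
    im=cv2.resize(im,None,fx=sc,fy=sc,interpolation=cv2.INTER_CUBIC)
    cv2.imwrite(f"pics/{name}.png",im[:,:,::-1])
def proj(f,X):
    X=np.atleast_2d(X); c=X@np.array(f["R"]).T+np.array(f["t"])
    s=c[:,:2]/c[:,2:]; s=s*(1+f["k1"]*(s**2).sum(1,keepdims=True))
    return s*[f["fx"],f["fy"]]+[f["cx"],f["cy"]]
def ray_at_z(f,uv,z):
    d=(np.array(uv,float)-[f["cx"],f["cy"]])/[f["fx"],f["fy"]]; s=d.copy()
    for _ in range(20): s=d/(1+f["k1"]*(s@s))
    R=np.array(f["R"]); o=-R.T@np.array(f["t"]); v=R.T@np.r_[s,1]
    return o+v*(z-o[2])/v[2]
def w(f,c): return np.array(f["R"]).T@(np.array(c)-np.array(f["t"]))
E
python3 - <<'E'
from h import *
np.set_printoptions(precision=4,suppress=True)
o=r.get_obs(); print({k:np.round(v,4) for k,v in o.items()}, r.nose_length)
for cam in("scene","top"):
    f=imaging.grab_frame(cam); save(cam+"0",f)
    print(cam,{k:np.round(f[k],4).tolist() for k in f if k!="pixels"})
    for q in("station","carrier_round","round_top","carrier_square","carrier_wedge","press_ram","press_lever","lever_grip","dish","slidebox","jar"):
        try: print(q,[(round(float(d["score"]),2),w(f,d["xyz"])) for d in look_for(q,cam)[:3]])
        except Exception as e: print(q,e)
E
```

```text
{'clock': np.float64(0.0), 'joints': array([ 1.0399,  0.4778,  0.0224,  1.5565, -0.0115,  1.1093, -0.0831]), 'qvel': array([ 0.0016, -0.0002, -0.0013,  0.0005, -0.0003, -0.0019, -0.002 ]), 'tau': array([ -0.001 , -59.6453,   1.6077, -28.1203,   0.0124,   0.0094,
         0.    ]), 'tcp_pos': array([ 0.2767, -0.615 ,  0.2443]), 'orientation': array([-3.0699, -0.6588,  0.0009]), 'contact_force': array([-0.6424, -0.1933,  0.232 ]), 'moment': array([-0.0194, -0.02  ,  0.0388]), 'grip_width': np.float64(0.0854)} 0.014
scene {'fx': 468.1566, 'fy': 468.1566, 'cx': 318.4893, 'cy': 199.0283, 'k1': -0.0741, 'R': [[0.7354, 0.6775, -0.017], [0.537, -0.5979, -0.595], [-0.4133, 0.4284, -0.8035]], 't': [-0.382, -0.1759, 1.5179]}
station [(0.98, array([ 0.5185, -0.0968,  0.0114]))]
carrier_round [(0.98, array([ 0.2637, -0.2069,  0.0309])), (0.84, array([0.4727, 0.3847, 0.0272])), (0.79, array([0.6812, 0.3623, 0.0251]))]
round_top [(0.87, array([0.6876, 0.364 , 0.0287])), (0.82, array([0.471 , 0.3842, 0.0276])), (0.75, array([ 0.2613, -0.2065,  0.0281]))]
carrier_square [(0.81, array([0.5205, 0.2022,
[... 750 characters left out ...]
[(0.97, array([ 0.2597, -0.2021,  0.0311])), (0.9, array([0.5325, 0.1047, 0.0286])), (0.62, array([0.4624, 0.3874, 0.0304]))]
round_top [(0.95, array([0.5276, 0.1042, 0.031 ])), (0.95, array([ 0.2639, -0.201 ,  0.0372])), (0.75, array([0.6791, 0.3693, 0.0302]))]
carrier_square [(0.96, array([0.5207, 0.2122, 0.029 ]))]
carrier_wedge [(0.95, array([ 0.5396, -0.0045,  0.0326]))]
press_ram []
press_lever [(0.77, array([ 0.4517, -0.3313,  0.2805]))]
lever_grip [(0.84, array([ 0.4479, -0.332 ,  0.2787])), (0.67, array([ 0.5074, -0.043 ,  0.0124]))]
dish [(0.46, array([ 0.7445, -0.2602,  0.0693]))]
slidebox [(0.6, array([ 0.7671, -0.0625,  0.0025]))]
jar [(0.63, array([ 0.7409, -0.2591,  0.0695]))]
```

View pics/scene0.png

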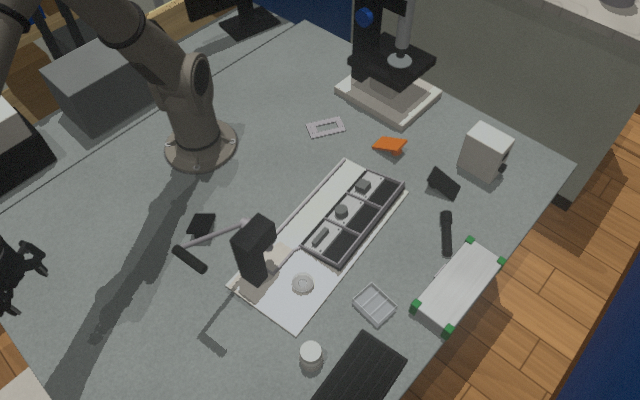

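View pics/top0.png

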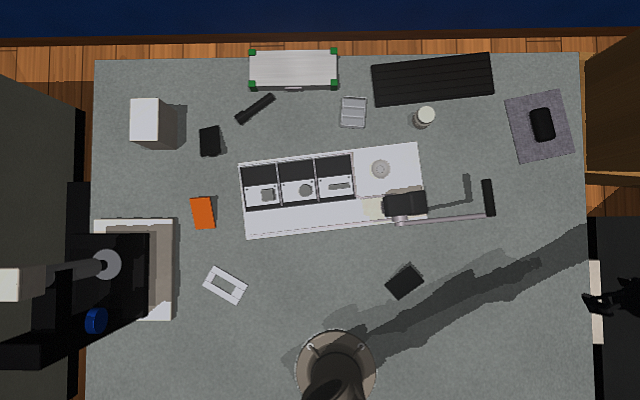

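The scene view shows the station in the middle, with the press at (255,250), the lever handle at (188,260) and the bin at (355,225). The wedge, round and square specimens are at (320,236), (341,212) and (362,187). In the top view the bin is at (240-355,155-210) and the round specimen is in the middle lane at (306,190). I'll zoom in to fit the station pose.

```bash
python3 - <<'E'
from h import *
f=imaging.grab_frame("top"); save("top1",f,(230,130,430,245),4)
f=imaging.grab_frame("scene"); save("scene1",f,(220,150,420,300),4)
E
```

```text
(no output)
```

View pics/top1.png

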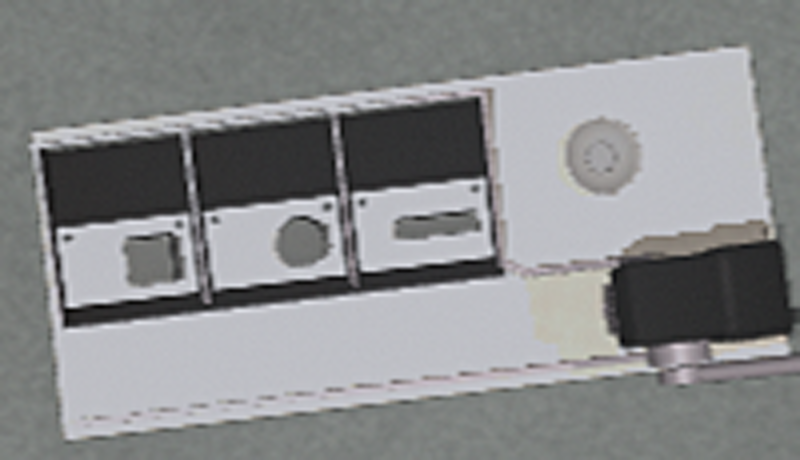

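View pics/scene1.png

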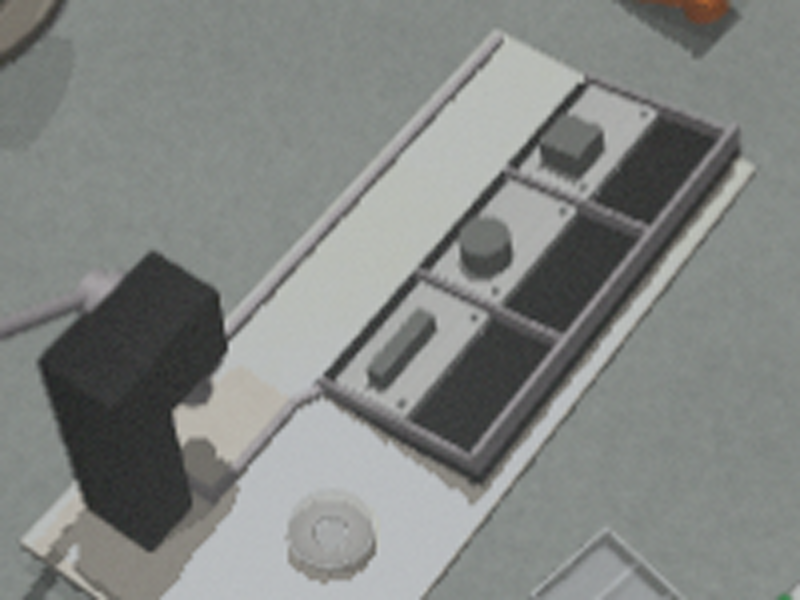

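```bash
cat > fit.py <<'E'
from h import *
from scipy.optimize import least_squares
np.set_printoptions(precision=4,suppress=True)
ft=imaging.grab_frame("top"); fs=imaging.grab_frame("scene")
c,s=np.cos(.175),np.sin(.175)
def sl(d,y,h): return [36+d*c-h*s,y,10+d*s+h*c]
T=[((65,327),sl(0,403.5,0)),((503,272),sl(0,76.5,0)),((303,241),sl(46,220,35)),((207,304),sl(16,290,10)),((202,212),sl(76,290,10)),((338,195),sl(76,190,10)),((346,288),sl(16,190,10)),
 ((44,150),sl(136,403.5,0)),((485,97),sl(136,76.5,22))]
S=[((152,252),[-30,14,195]),((220,293),[30,14,195]),((108,408),[30,-88,195]),((42,362),[-30,-88,195]),((487,236),sl(46,220,35)),((325,383),sl(8,75,14)),((150,552),[30,-88,10])]
def W(p,P): 
    P=np.atleast_2d(P)/1000; a=p[2]; R=np.array([[np.cos(a),-np.sin(a),0],[np.sin(a),np.cos(a),0],[0,0,1]]); return P@R.T+[p[0],p[1],0]
def res(p):
    o=[]
    for f,L,off in((ft,T,(230,130)),(fs,S,(220,150))):
        uv=np.array([l[0] for l in L])/4+off; o.append(proj(f,W(p,[l[1] for l in L]))-uv)
    return np.vstack(o)
q=least_squares(lambda p:res(p).ravel(),[.48,-.12,.12],loss="soft_l1")
print(q.x); print(res(q.x).round(1).tolist())
p=q.x; np.save("p.npy",p)
print("grip",W(p,[-10,-202,289]),"round_top",W(p,sl(46,220,35)),"seat",W(p,[0,0,10]))
E
python3 fit.py
```

```text
[ 0.4778 -0.1448  0.114 ]
[[0.5, 0.3], [-0.8, 0.9], [-0.8, 0.4], [1.4, -3.3], [-0.0, -0.3], [-0.4, -0.2], [0.1, -3.4], [-0.8, -0.5], [-0.8, -0.8], [-1.4, -2.2], [1.0, -0.3], [0.4, 1.7], [-2.7, -0.1], [-1.3, -0.2], [-1.9, -1.2], [0.0, 1.7]]
grip [[ 0.4908 -0.3466  0.289 ]] round_top [[0.5274 0.0824 0.0525]] seat [[ 0.4778 -0.1448  0.01  ]]
```

```bash
sed -i 's/((207,304),sl(16,290,10)),//; s/,((346,288),sl(16,190,10))//' fit.py; python3 fit.py; python3 - <<'E'
from h import *
np.set_printoptions(precision=4,suppress=True)
p=np.load("p.npy")
a=p[2]; R=Rn.from_euler("z",a).as_matrix()
for cam in("top","scene"):
    f=imaging.grab_frame(cam)
    o=outline_of("lever_grip",cam)
    m=o[0]["region"]; ys,xs=np.nonzero(m); print(cam,len(o),o[0]["score"],xs.mean(),ys.mean(),xs.min(),xs.max(),ys.min(),ys.max())
    g=R@np.array([-.010,-.202,.289])+[p[0],p[1],0]
    ends=[R@np.array([x,-.202,.289])+[p[0],p[1],0] for x in(-.0525,.0325)]
    print("pred",proj(f,[g]+ends))
    n=ray_at_z(f,(xs.mean(),ys.mean()),.289); print(n,"station",R.T@(n-[p[0],p[1],0]))
    for q in("round_top","carrier_round"):
        for d in look_for(q,cam)[:4]:
            X=w(f,d["xyz"]); print(q,d["score"],X,"station",R.T@(X-[p[0],p[1],0]))
E
```

```text
[ 0.4782 -0.145   0.1126]
[[0.5, -0.0], [-0.7, 0.7], [-0.7, 0.2], [0.1, -0.6], [-0.3, -0.5], [-0.7, -0.8], [-0.7, -1.0], [-1.3, -2.1], [1.1, -0.1], [0.4, 1.9], [-2.7, 0.0], [-1.1, 0.0], [-1.8, -1.0], [0.0, 1.9]]
grip [[ 0.491  -0.3469  0.289 ]] round_top [[0.5282 0.0821 0.0525]] seat [[ 0.4782 -0.145   0.01  ]]Traceback (most recent call last):
  File "<stdin>", line 8, in <module>
IndexError: list index out of range
```

```bash
python3 - <<'E'
from h import *
np.set_printoptions(precision=4,suppress=True)
p=np.load("p.npy")
R=Rn.from_euler("z",p[2]).as_matrix()
for cam,uv,box in(("top",(488,198),(460,165,520,230)),("scene",(189,259),(160,235,220,285))):
    f=imaging.grab_frame(cam)
    ends=[R@np.array([x,-.202,.289])+[p[0],p[1],0] for x in(-.0525,-.01,.0325)]
    print(cam,"pred",proj(f,ends))
    im=f["pixels"][box[1]:box[3],box[0]:box[2]].max(2); m=(im<45).astype(np.uint8)
    n,lab,st,ce=cv2.connectedComponentsWithStats(m)
    for i in range(1,n):
        if st[i,4]>60: print(st[i],ce[i]+box[:2])
    for q in("lever_grip","round_top"):
        for d in look_for(q,cam)[:4]:
            X=w(f,d["xyz"]); print(q,round(d["score"],2),X,"station",R.T@(X-[p[0],p[1],0]))
    im=f["pixels"][box[1]:box[3],box[0]:box[2]].copy()
    im=cv2.resize(im,None,fx=6,fy=6)
    for e in proj(f,ends): cv2.circle(im,tuple(((e-box[:2]+.5)*6).astype(int).tolist()),4,(255,0,0),-1)
    cv2.imwrite(f"pics/grip_{cam}.png",im[:,:,::-1])
a=cv2.imread("pics/grip_top.png");b=cv2.imread("pics/grip_scene.png")
h=min(a.shape[0],b.shape[0]); cv2.imwrite("pics/grip.png",np.hstack([a[:h],b[:h]]))
E
```

```text
top pred [[491.7873 216.1143]
 [489.0287 197.3852]
 [486.284  178.7687]]
[ 21  14  15  38 356] [488.0815 197.3567]
lever_grip 0.89 [ 0.4506 -0.3341  0.2807] station [-0.0488 -0.1848  0.2807]
lever_grip 0.43 [0.5191 0.2104 0.0293] station [0.0806 0.3486 0.0293]
round_top 0.8 [0.5289 0.1041 0.0283] station [0.0783 0.2418 0.0283]
round_top 0.8 [0.6767 0.3693 0.0331] station [0.2551 0.4887 0.0331]
round_top 0.64 [ 0.5425 -0.0032  0.0292] station [0.0798 0.1337 0.0292]
round_top 0.6 [ 0.2634 -0.2018  0.0354] station [-0.2199 -0.0323  0.0354]
scene pred [[174.119  249.6082]
 [188.6581 260.3582]
 [203.7426 271.4733]]
lever_grip 0.56 [ 0.4555 -0.337   0.2886] station [-0.0442 -0.1882  0.2886]
round_top 0.95 [0.5378 0.0915 0.0343] station [0.0857 0.2283 0.0343]
round_top 0.73 [0.6873 0.3672 0.029 ] station [0.2653 0.4855 0.029 ]
round_top 0.65 [0.4679 0.3838 0.0296] station [0.0491 0.5266 0.0296]
round_top 0.63 [ 0.265  -0.2086  0.0312] station [-0.219  -0.0392  0.0312]
```

View pics/grip.png

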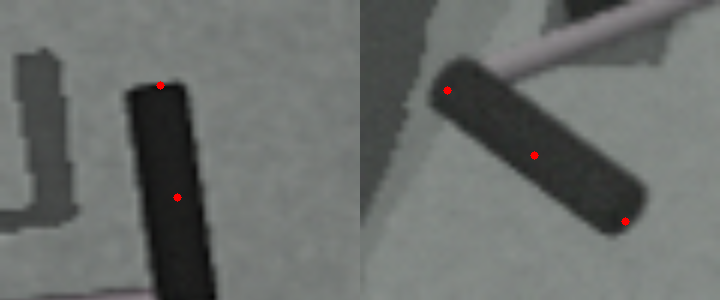

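The overlay shows the predicted handle centre and ends sitting on the bar in both views (top ≈(488,197), scene ≈(189,260)). That confirms the fitted station pose. Next I'll plan the moves relative to the station.

```bash
cat >> h.py <<'E'
np.set_printoptions(precision=4,suppress=True)
try: p=np.load("p.npy"); RS=Rn.from_euler("z",p[2]); PS=np.array([p[0],p[1],0])
except Exception: pass
def st(): # TCP in station mm, orientation rel. to (x=station x, z down), forces in station axes
    o=r.get_obs(); P=RS.inv().apply(o["tcp_pos"]-PS)*1000
    D=RS*Rn.from_euler("x",np.pi)
    print("t",o["clock"],"tcp",P.round(1),"rot",(D.inv()*Rn.from_rotvec(o["orientation"])).as_rotvec().round(3),"F",RS.inv().apply(o["contact_force"]).round(1),"w",round(float(o["grip_width"]),4))
def rel(xyz,tilt=0):
    o=r.get_obs(); Rt=Rn.from_rotvec(o["orientation"])
    off=Rt.inv().apply(RS.apply(np.array(xyz)/1000)+PS-o["tcp_pos"])/.5
    D=RS*Rn.from_euler("x",np.pi)*Rn.from_rotvec([0,tilt,0])
    print(xyz,"offset",off.round(4),"turn",((Rt.inv()*D).as_rotvec()/1.5).round(4))
E
python3 -c "
from h import *
st(); rel([-200,-400,400]); rel([60,-100,400]); rel([130,240,400]);rel([132,240,120],.175)"
```

```text
t 1.9 tcp [-252.8 -445.   245.3] rot [-0.    0.   -0.31] F [ 0.6 -0.4  1. ] w 0.0851
[-200, -400, 400] offset [ 0.1281 -0.0534 -0.3094] turn [ 0.     -0.      0.2068]
[60, -100, 400] offset [ 0.8064 -0.4661 -0.3095] turn [ 0.     -0.      0.2068]
[130, 240, 400] offset [ 1.1473 -1.0709 -0.3095] turn [ 0.     -0.      0.2068]
[132, 240, 120] offset [ 1.1511 -1.0697  0.2505] turn [-0.0181  0.1157  0.2063]
```

Emit:
carry_out(offset=[[0.05, -0.02, -0.15], [0.1, -0.04, -0.25], [0.128, -0.053, -0.31], [0.2, -0.1, -0.31], [0.27, -0.14, -0.31], [0.34, -0.18, -0.31], [0.41, -0.22, -0.31], [0.48, -0.26, -0.31]], turn=[[0, 0, 0.05], [0, 0, 0.1], [0, 0, 0.15], [0, 0, 0.207], [0, 0, 0.207], [0, 0, 0.207], [0, 0, 0.207], [0, 0, 0.207]], hand=1)

```text
clock: 2.7
tcp_pos: [0.4432, -0.3971, 0.4006]
orientation: [3.136, 0.176, 0.001]
contact_force: [0.2, -1.0, 0.1]
grip_width: -0.0002
```

```bash
python3 -c "
from h import *
st(); rel([100,0,400]); rel([132,235,330],.175);rel([132,235,120],.175)"
```

```text
t 2.7 tcp [ -63.1 -246.5  400.6] rot [-0.  0.  0.] F [ 0.1 -1.   0.1] w -0.0002
[100, 0, 400] offset [ 0.326  -0.4931  0.0011] turn [ 0.0003 -0.0003 -0.0002]
[132, 235, 330] offset [ 0.3898 -0.9632  0.1409] turn [ 0.0003  0.1164 -0.0002]
[132, 235, 120] offset [ 0.3897 -0.9634  0.5609] turn [ 0.0003  0.1164 -0.0002]
```

Emit:
carry_out(offset=[[0.05, -0.08, 0], [0.1, -0.16, 0], [0.15, -0.24, 0], [0.2, -0.32, 0], [0.25, -0.4, 0], [0.3, -0.48, 0], [0.32, -0.57, 0], [0.34, -0.66, 0]], turn=[[0, 0, 0], [0, 0, 0], [0, 0, 0], [0, 0, 0], [0, 0.03, 0], [0, 0.06, 0], [0, 0.09, 0], [0, 0.117, 0]])

```text
clock: 3.5
tcp_pos: [0.5747, -0.0497, 0.4004]
orientation: [-3.114, -0.175, -0.277]
contact_force: [0.4, 0.3, 0.5]
grip_width: -0.0001
```

```bash
python3 -c "
from h import *
st(); rel([134,235,200],.175);rel([134,235,90],.175)"
```

```text
t 3.5 tcp [106.5  83.9 400.4] rot [0.    0.177 0.   ] F [0.5 0.3 0.5] w -0.0001
[134, 235, 200] offset [-0.0168 -0.3022  0.4042] turn [-0.0002 -0.0017 -0.0003]
[134, 235, 90] offset [-0.0556 -0.3021  0.6208] turn [-0.0002 -0.0017 -0.0003]
```

Emit:
carry_out(offset=[[0.02, -0.09, 0.02], [0.0, -0.17, 0.08], [0.0, -0.25, 0.16], [0, -0.302, 0.25], [-0.015, -0.302, 0.34], [-0.03, -0.302, 0.43], [-0.045, -0.302, 0.52], [-0.0556, -0.302, 0.62]], turn=[[0, 0, 0], [0, 0, 0], [0, 0, 0], [0, 0, 0], [0, 0, 0], [0, 0, 0], [0, 0, 0], [0, 0, 0]])

```text
clock: 4.3
tcp_pos: [0.5843, 0.1015, 0.0894]
orientation: [-3.114, -0.175, -0.276]
contact_force: [1.6, 0.4, -0.1]
grip_width: 0.0001
```

```bash
python3 - <<'E'
from h import *
st()
c,s=np.cos(.175),np.sin(.175)
f=imaging.grab_frame("scene"); save("scene2",f,(290,150,440,290),5)
f=imaging.grab_frame("wrist"); save("wrist2",f)
# contact plan: TCP in slope coords (d along slope, h above)
def sl(d,y,h): return [36+d*c-h*s,y,10+d*s+h*c]
rel(sl(76+11+12,235,14+3),.175)
E
```

```text
t 4.3 tcp [133.1 233.   89.4] rot [0.    0.177 0.   ] F [ 1.6  0.2 -0.1] w 0.0001
[np.float64(130.52808901249728), 235, np.float64(43.97705678314987)] offset [-0.0082 -0.0055  0.0794] turn [0.001  0.008  0.0003]
```

View pics/scene2.png

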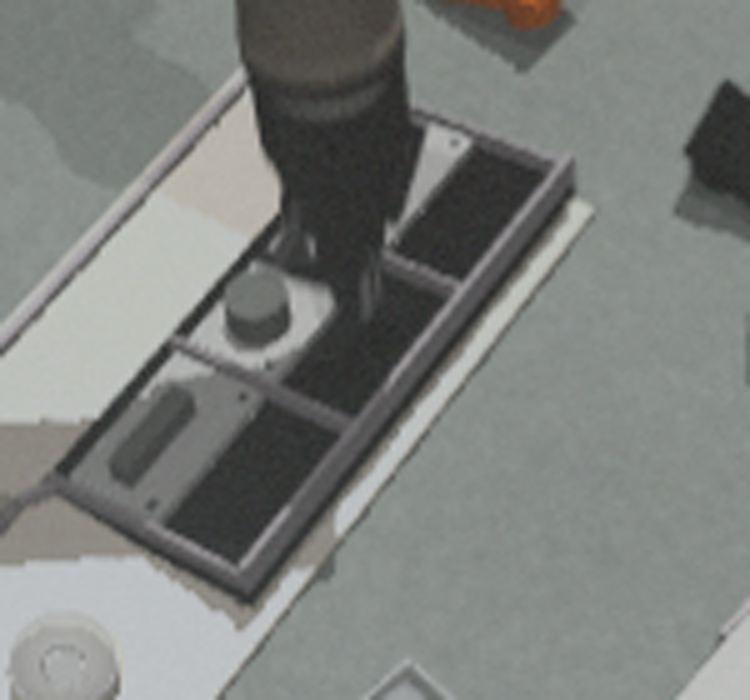

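View pics/wrist2.png

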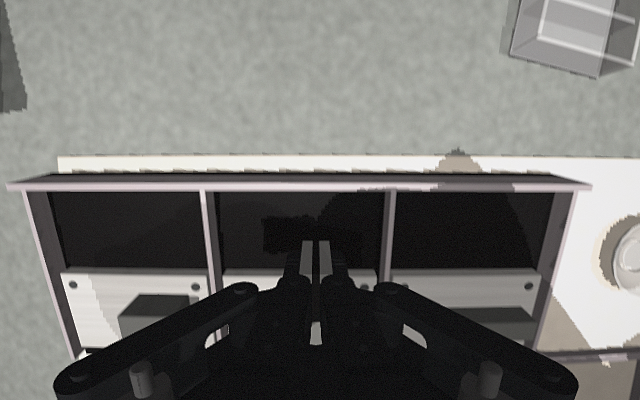

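The scene crop shows the gripper over the middle lane, behind the round plate (fingertips about (370,310)). The wrist view shows the tips over the dark strip at (317,250). Both match the plan, so I'll descend behind the plate.

Emit:
carry_out(offset=[[-0.008, -0.005, 0.03], [-0.008, -0.005, 0.055], [-0.008, -0.005, 0.068], [-0.008, -0.005, 0.074], [-0.008, -0.005, 0.078], [-0.008, -0.005, 0.078]], turn=[[0, 0, 0], [0, 0, 0], [0, 0, 0], [0, 0, 0], [0, 0, 0], [0, 0, 0]])

```text
clock: 5.0
tcp_pos: [0.5871, 0.1042, 0.052]
orientation: [-3.115, -0.175, -0.275]
contact_force: [0.5, -0.4, 0.5]
grip_width: 0.0001
```

```bash
python3 -c "
from h import *
st();c,s=np.cos(.175),np.sin(.175)
for d in (87,11,5): rel([36+d*c-17*s,235,10+d*s+17*c],.175)"
```

```text
t 5.0 tcp [136.2 235.4  52. ] rot [-0.     0.176  0.001] F [ 0.5 -0.4  0.5] w 0.0001
[np.float64(118.71137054563808), 235, np.float64(41.887759132026716)] offset [-0.0379  0.0008  0.0137] turn [ 0.0001 -0.0009 -0.0004]
[np.float64(43.87215358886314), 235, np.float64(28.655540674913425)] offset [-0.1899  0.0009  0.0135] turn [ 0.0001 -0.0009 -0.0004]
[np.float64(37.96379435543354), 235, np.float64(27.61089184935185)] offset [-0.2019  0.0009  0.0135] turn [ 0.0001 -0.0009 -0.0004]
```

Emit:
carry_out(offset=[[-0.005, 0, 0.006], [-0.01, 0, 0.012], [-0.02, 0, 0.0135], [-0.03, 0, 0.0135], [-0.04, 0, 0.0135], [-0.05, 0, 0.0135], [-0.06, 0, 0.0135], [-0.07, 0, 0.0135]], turn=[[0, 0, 0], [0, 0, 0], [0, 0, 0], [0, 0, 0], [0, 0, 0], [0, 0, 0], [0, 0, 0], [0, 0, 0]])

```text
clock: 5.8
tcp_pos: [0.5533, 0.1005, 0.0387]
orientation: [-3.115, -0.175, -0.274]
contact_force: [1.1, 1.4, 0.1]
grip_width: -0.0002
```

```bash
python3 -c "
from h import *
st();c,s=np.cos(.175),np.sin(.175)
for d in (87,11,5): rel([36+d*c-17*s,235,10+d*s+17*c],.175)
f=imaging.grab_frame('scene'); save('scene3',f,(270,150,420,270),5)"
```

```text
t 5.8 tcp [102.2 235.5  38.7] rot [-0.     0.176  0.   ] F [1.3 1.2 0.1] w -0.0002
[np.float64(118.71137054563808), 235, np.float64(41.887759132026716)] offset [ 0.0337  0.001  -0.0005] turn [ 0.     -0.0005 -0.0002]
[np.float64(43.87215358886314), 235, np.float64(28.655540674913425)] offset [-0.1183  0.0011 -0.0006] turn [ 0.     -0.0005 -0.0002]
[np.float64(37.96379435543354), 235, np.float64(27.61089184935185)] offset [-0.1303  0.0011 -0.0006] turn [ 0.     -0.0005 -0.0002]
```

View pics/scene3.png

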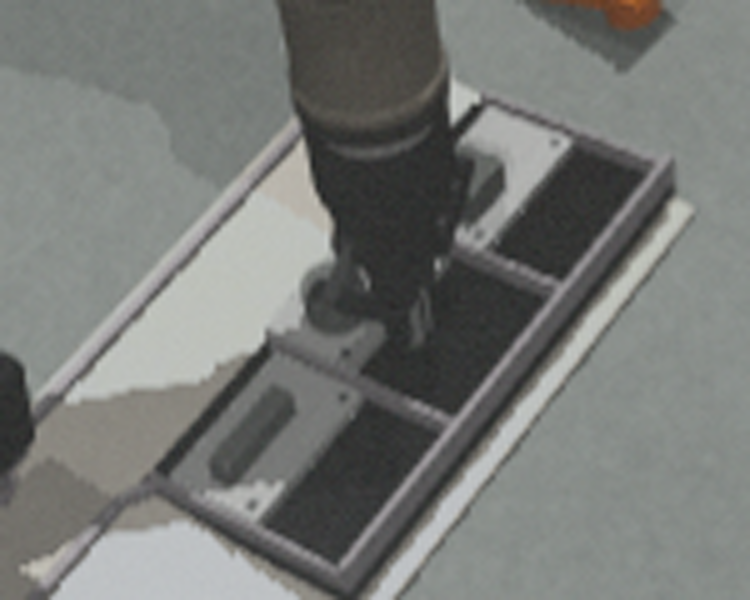

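The plate in the middle lane has moved down the slope ahead of the fingertips, about (400,335) in the crop, with its lower edge over the channel. I'll keep pushing.

Emit:
carry_out(offset=[[-0.01, 0, 0], [-0.02, 0, 0], [-0.03, 0, 0], [-0.04, 0, 0], [-0.05, 0, 0], [-0.06, 0, 0], [-0.07, 0, 0], [-0.08, 0, 0]], turn=[[0, 0, 0], [0, 0, 0], [0, 0, 0], [0, 0, 0], [0, 0, 0], [0, 0, 0], [0, 0, 0], [0, 0, 0]])

```text
clock: 6.65
tcp_pos: [0.514, 0.0961, 0.0316]
orientation: [-3.115, -0.175, -0.274]
contact_force: [0.2, 0.0, -0.8]
grip_width: 0.0
```

```bash
python3 -c "
from h import *
st();c,s=np.cos(.175),np.sin(.175)
for d in (11,5): rel([36+d*c-17*s,235,10+d*s+17*c],.175)"
```

```text
t 6.65 tcp [ 62.7 235.6  31.6] rot [-0.     0.176  0.   ] F [ 0.2  0.  -0.8] w 0.0
[np.float64(43.87215358886314), 235, np.float64(28.655540674913425)] offset [-0.0381  0.0011 -0.0008] turn [ 0.     -0.0003 -0.0002]
[np.float64(37.96379435543354), 235, np.float64(27.61089184935185)] offset [-0.0501  0.0012 -0.0008] turn [ 0.     -0.0003 -0.0002]
```

Emit:
carry_out(offset=[[-0.008, 0, 0], [-0.016, 0, 0], [-0.024, 0, 0], [-0.032, 0, -0.001], [-0.038, 0, -0.001], [-0.044, 0, -0.001], [-0.049, 0, -0.001], [-0.049, 0, -0.001]], turn=[[0, 0, 0], [0, 0, 0], [0, 0, 0], [0, 0, 0], [0, 0, 0], [0, 0, 0], [0, 0, 0], [0, 0, 0]])

```text
clock: 7.45
tcp_pos: [0.4903, 0.0935, 0.0279]
orientation: [-3.115, -0.175, -0.274]
contact_force: [0.6, 0.1, 0.9]
grip_width: 0.0001
```

```bash
cat > see.py <<'E'
from h import *
import sys
st()
for cam in("top","scene"):
    f=imaging.grab_frame(cam)
    for d in look_for("round_top",cam)[:3]: print(cam,round(d["score"],2),(RS.inv().apply(w(f,d["xyz"])-PS)*1000).round(1))
    if len(sys.argv)>1: save(sys.argv[1]+cam,f,tuple(map(int,sys.argv[2:6])) if cam=="top" else (230,150,420,290),4)
E
python3 see.py a 230 130 430 245
```

```text
t 7.45 tcp [ 38.8 235.6  27.9] rot [-0.     0.176  0.   ] F [0.6 0.  0.9] w 0.0001
top 0.93 [ 49.8 529.4  33.2]
top 0.87 [252.8 487.7  32.1]
top 0.81 [-220.4  -32.9   35.8]
scene 0.79 [261.8 483.   28.9]
scene 0.72 [  2.  207.9  22.6]
scene 0.59 [ 52.3 521.5  30.4]
```

View pics/ascene.png

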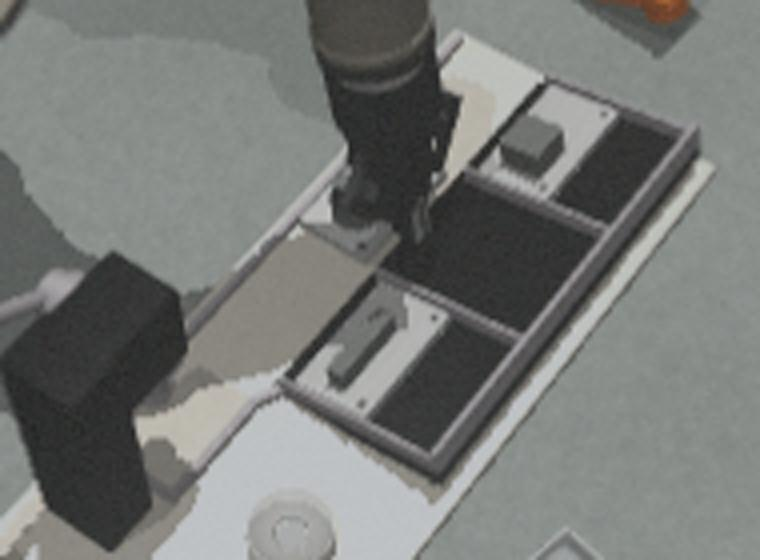

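The crop shows the round carrier flat in the channel beside the fence, with its specimen at about (355,200) behind the fingers. The other two carriers haven't moved. Next I'll retract and go round to the plate's +y edge.

```bash
python3 -c "
from h import *
rel([50,235,40]);rel([40,235,95]); rel([10,322,95]);rel([0,322,60]);rel([0,322,28])"
```

```text
[50, 235, 40] offset [ 0.0263  0.0011 -0.0201] turn [ 0.     -0.1168 -0.0002]
[40, 235, 95] offset [ 0.0258  0.0011 -0.1319] turn [ 0.     -0.1168 -0.0002]
[10, 322, 95] offset [-0.0334 -0.1729 -0.1424] turn [ 0.     -0.1168 -0.0002]
[0, 322, 60] offset [-0.0653 -0.1728 -0.077 ] turn [ 0.     -0.1168 -0.0002]
[0, 322, 28] offset [-0.0764 -0.1728 -0.014 ] turn [ 0.     -0.1168 -0.0002]
```

Emit:
carry_out(offset=[[0.026, 0, -0.02], [0.026, 0, -0.07], [0.026, 0, -0.13], [0.0, -0.08, -0.142], [-0.033, -0.172, -0.142], [-0.033, -0.173, -0.142], [-0.065, -0.173, -0.077], [-0.065, -0.173, -0.077]], turn=[[0, 0, 0], [0, -0.05, 0], [0, -0.117, 0], [0, -0.117, 0], [0, -0.117, 0], [0, -0.117, 0], [0, -0.117, 0], [0, -0.117, 0]])

```text
clock: 8.45
tcp_pos: [0.4384, 0.1734, 0.0573]
orientation: [3.133, 0.179, -0.012]
contact_force: [-1.0, -0.6, -0.8]
grip_width: -0.0002
```

```bash
python3 see.py a 230 130 430 245; python3 -c "
from h import *
rel([0,322,28]);rel([0,250,28])"
```

```text
t 8.45 tcp [ -3.8 320.9  57.3] rot [-0.003 -0.008 -0.001] F [-1.  -0.5 -0.8] w -0.0002
top 0.85 [ -2.3 238.2  18.7]
top 0.77 [259.7 487.9  30.8]
top 0.76 [-219.8  -31.7   33.6]
scene 0.97 [261.5 484.7  26.9]
scene 0.79 [  1.2 230.2  21.8]
scene 0.72 [ 51.6 523.8  28.5]
[0, 322, 28] offset [-0.0022 -0.0003  0.0658] turn [-0.0001 -0.0006 -0.0007]
[0, 250, 28] offset [-0.002   0.1437  0.0658] turn [-0.0001 -0.0006 -0.0007]
```

Emit:
carry_out(offset=[[-0.002, 0, 0.03], [-0.002, 0, 0.052], [-0.002, 0, 0.065], [-0.002, 0.01, 0.065], [-0.002, 0.02, 0.065], [-0.002, 0.03, 0.065], [-0.002, 0.042, 0.065], [-0.002, 0.054, 0.065]], turn=[[0, 0, 0], [0, 0, 0], [0, 0, 0], [0, 0, 0], [0, 0, 0], [0, 0, 0], [0, 0, 0], [0, 0, 0]])

```text
clock: 9.45
tcp_pos: [0.4446, 0.1477, 0.0279]
orientation: [-3.136, -0.176, -0.001]
contact_force: [0.0, 0.3, 0.0]
grip_width: 0.0
```

```bash
python3 see.py a 230 130 430 245; python3 -c "
from h import *
rel([0,250,28]);rel([0,150,28]);rel([0,100,28])"
```

```text
t 9.45 tcp [ -0.5 294.7  27.9] rot [0.    0.001 0.001] F [0.1 0.3 0. ] w 0.0
top 0.95 [256.4 489.4  33.2]
top 0.86 [  7.4 214.9  18.6]
top 0.86 [ 49.7 530.1  30.8]
scene 0.92 [-222.9  -37.5   32.7]
scene 0.71 [262.3 484.4  28.9]
scene 0.65 [  3.3 222.1  20.1]
[0, 250, 28] offset [ 0.0016  0.0895 -0.0006] turn [ 0.0001 -0.0001 -0.0006]
[0, 150, 28] offset [ 0.0018  0.2895 -0.0006] turn [ 0.0001 -0.0001 -0.0006]
[0, 100, 28] offset [ 0.0019  0.3895 -0.0006] turn [ 0.0001 -0.0001 -0.0006]
```

Emit:
carry_out(offset=[[0.001, 0.013, 0], [0.001, 0.026, 0], [0.001, 0.039, 0], [0.001, 0.052, 0], [0.001, 0.065, 0], [0.001, 0.078, 0], [0.001, 0.091, 0], [0.001, 0.104, 0]], turn=[[0, 0, 0], [0, 0, 0], [0, 0, 0], [0, 0, 0], [0, 0, 0], [0, 0, 0], [0, 0, 0], [0, 0, 0]])

```text
clock: 10.45
tcp_pos: [0.4507, 0.0959, 0.0276]
orientation: [-3.137, -0.176, -0.0]
contact_force: [-0.3, 1.4, 0.2]
grip_width: -0.0002
```

```bash
python3 see.py b 230 130 430 245
```

```text
t 10.45 tcp [ -0.3 242.5  27.6] rot [0. 0. 0.] F [-0.1  1.5  0.2] w -0.0002
top 0.91 [ 51.2 530.1  31.7]
top 0.64 [258.4 488.3  30. ]
top 0.56 [-217.1  -30.3   33.5]
scene 0.91 [ 50.2 525.9  28. ]
scene 0.89 [-221.9  -36.6   31.7]
scene 0.81 [260.1 486.3  29. ]
```

View pics/bscene.png

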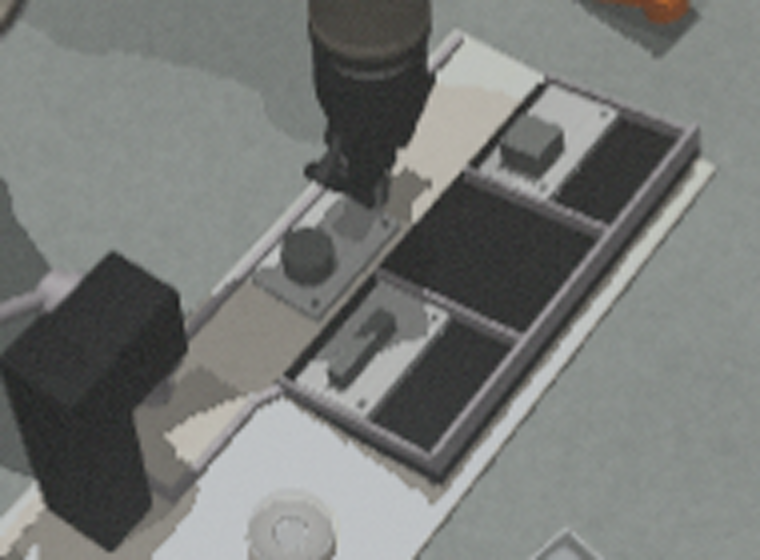

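The carrier is moving straight along the channel, with its specimen at about (307,255) and the fingers on its +y edge at (375,195). I'll continue.

Emit:
carry_out(offset=[[0, 0.016, 0], [0, 0.032, 0], [0, 0.048, 0], [0, 0.064, 0], [0, 0.08, 0], [0, 0.096, 0], [0, 0.112, 0], [0, 0.128, 0]], turn=[[0, 0, 0], [0, 0, 0], [0, 0, 0], [0, 0, 0], [0, 0, 0], [0, 0, 0], [0, 0, 0], [0, 0, 0]])

```text
clock: 11.45
tcp_pos: [0.4578, 0.0322, 0.0276]
orientation: [3.137, 0.176, 0.0]
contact_force: [0.2, 1.6, 1.4]
grip_width: -0.0001
```

Emit:
carry_out(offset=[[0, 0.016, 0], [0, 0.032, 0], [0, 0.048, 0], [0, 0.064, 0], [0, 0.08, 0], [0, 0.096, 0], [0, 0.112, 0], [0, 0.128, 0]], turn=[[0, 0, 0], [0, 0, 0], [0, 0, 0], [0, 0, 0], [0, 0, 0], [0, 0, 0], [0, 0, 0], [0, 0, 0]])

```text
clock: 12.25
tcp_pos: [0.465, -0.0314, 0.0276]
orientation: [-3.137, -0.176, 0.0]
contact_force: [-0.7, 1.0, 1.4]
grip_width: -0.0003
```

```bash
python3 see.py c 230 130 430 245;python3 -c "
from h import *
rel([0,90,28]);rel([0,85,28])"
```

```text
t 12.25 tcp [ -0.4 114.4  27.6] rot [ 0. -0.  0.] F [-0.6  1.1  1.4] w -0.0003
top 0.75 [256.4 491.6  33.6]
top 0.63 [ 49.8 525.9  30.6]
top 0.41 [15.  10.9 19.9]
scene 0.97 [ 6.1 48.3 21.4]
scene 0.87 [-221.5  -38.8   31.3]
scene 0.84 [ 53.1 523.5  24.9]
[0, 90, 28] offset [ 0.001   0.0485 -0.0008] turn [ 0.0004  0.0001 -0.0009]
[0, 85, 28] offset [ 0.0011  0.0585 -0.0008] turn [ 0.0004  0.0001 -0.0009]
```

Slow final approach to the stop, checking force as I go.

Emit:
carry_out(offset=[[0, 0.008, 0], [0, 0.016, 0], [0, 0.024, 0], [0, 0.032, 0], [0, 0.038, 0], [0, 0.044, 0], [0, 0.048, 0], [0, 0.048, 0]], turn=[[0, 0, 0], [0, 0, 0], [0, 0, 0], [0, 0, 0], [0, 0, 0], [0, 0, 0], [0, 0, 0], [0, 0, 0]])

```text
clock: 13.25
tcp_pos: [0.4676, -0.0551, 0.0276]
orientation: [3.136, 0.175, -0.0]
contact_force: [0.3, -1.0, 1.3]
grip_width: -0.0002
```

Emit:
carry_out(offset=[[0, 0.003, 0], [0, 0.006, 0], [0, 0.009, 0], [0, 0.009, 0]], turn=[[0, 0, 0], [0, 0, 0], [0, 0, 0], [0, 0, 0]])

```text
clock: 13.65
tcp_pos: [0.4682, -0.0593, 0.0276]
orientation: [3.137, 0.176, 0.0]
contact_force: [-0.5, 0.7, 0.6]
grip_width: -0.0001
```

```bash
python3 -c "
from h import *
st()"
```

```text
t 13.65 tcp [-0.4 86.3 27.6] rot [-0.     0.     0.001] F [-0.4  0.8  0.6] w -0.0001
```

Not at the stop yet. I'll go in 1 mm steps.

Emit:
carry_out(offset=[[0, 0.002, 0], [0, 0.004, 0], [0, 0.006, 0], [0, 0.006, 0]], turn=[[0, 0, 0], [0, 0, 0], [0, 0, 0], [0, 0, 0]])

```text
clock: 14.05
tcp_pos: [0.4685, -0.0622, 0.0276]
orientation: [3.137, 0.176, -0.0]
contact_force: [0.0, 1.4, 1.7]
grip_width: -0.0
```

Emit:
carry_out(offset=[[0, 0.002, 0], [0, 0.004, 0], [0, 0.004, 0]], turn=[[0, 0, 0], [0, 0, 0], [0, 0, 0]])

```text
clock: 14.35
tcp_pos: [0.4687, -0.0642, 0.0276]
orientation: [3.137, 0.176, 0.0]
contact_force: [-0.7, 1.5, 2.1]
grip_width: 0.0003
```

```bash
python3 -c "
from h import *
st()"
```

```text
t 14.35 tcp [-0.4 81.3 27.6] rot [-0.     0.     0.001] F [-0.5  1.6  2.1] w 0.0003
```

Emit:
carry_out(offset=[[0, 0.002, 0], [0, 0.004, 0], [0, 0.004, 0]], turn=[[0, 0, 0], [0, 0, 0], [0, 0, 0]])

```text
clock: 14.65
tcp_pos: [0.4689, -0.0658, 0.0276]
orientation: [-3.136, -0.176, -0.0]
contact_force: [-0.3, 2.5, 1.5]
grip_width: -0.0002
```

Emit:
carry_out(offset=[[0, 0.002, 0], [0, 0.004, 0], [0, 0.004, 0]], turn=[[0, 0, 0], [0, 0, 0], [0, 0, 0]])

```text
clock: 14.95
tcp_pos: [0.469, -0.066, 0.0276]
orientation: [-3.134, -0.179, -0.0]
contact_force: [-1.8, 8.1, 2.6]
grip_width: 0.0
```

```bash
python3 see.py d 310 130 430 245; python3 - <<'E'
import cv2,numpy as np
a=cv2.imread("pics/dtop.png"); b=cv2.imread("pics/dscene.png")[180:,0:400]
cv2.imwrite("pics/d.png",np.hstack([a[:380,:400],b[:380]]))
E
```

```text
t 14.95 tcp [-0.3 79.6 27.6] rot [ 0.002  0.    -0.001] F [-0.9  8.2  2.6] w 0.0
top 0.57 [259.2 490.9  30.9]
top 0.57 [ 49.8 529.7  31.9]
scene 0.82 [ 9.6 18.3 21.7]
scene 0.7 [ 52.6 526.7  28.9]
scene 0.7 [-221.7  -37.9   30.2]
```

View pics/d.png

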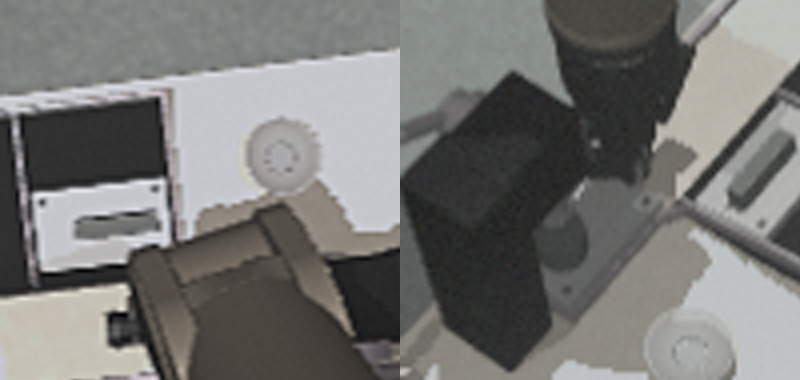

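The right half shows the plate in under the head, with the specimen at about (560,240) under the ram. The contact force has risen to 8 N and the carrier has stopped moving. I'll check the plate corners against the seated prediction.

```bash
python3 - <<'E'
from h import *
f=imaging.grab_frame("scene")
P=np.array([[30,70,20],[30,-30,20],[30,-30,10],[-30,70,20],[0,0,45]])/1000
print(proj(f,RS.apply(P)+PS), "measured corners ~ (295.5,246),(272.5,274.5)")
for dy in(0,.01): print(proj(f,RS.apply(P[:2]+[0,dy,0])+PS).round(1).tolist())
rel([0,95,28]);rel([0,110,90]);rel([0,140,260]); rel([60,60,400])
E
```

```text
[[295.0273 244.8894]
 [271.4974 271.7032]
 [271.8742 273.489 ]
 [277.819  233.931 ]
 [269.0093 252.9117]] measured corners ~ (295.5,246),(272.5,274.5)
[[295.0, 244.9], [271.5, 271.7]]
[[297.3, 242.3], [273.9, 268.9]]
[0, 95, 28] offset [ 0.0006 -0.0308 -0.0008] turn [-0.0014 -0.0001  0.001 ]
[0, 110, 90] offset [ 0.0007 -0.0611 -0.1247] turn [-0.0014 -0.0001  0.001 ]
[0, 140, 260] offset [ 0.0008 -0.1218 -0.4646] turn [-0.0014 -0.0001  0.001 ]
[60, 60, 400] offset [ 0.1206  0.0379 -0.7449] turn [-0.0014 -0.0001  0.001 ]
```

Seated to within about 2 mm. Backing off and moving up and over to the lever.

Emit:
carry_out(offset=[[0, -0.03, 0], [0, -0.06, -0.06], [0, -0.08, -0.15], [0, -0.1, -0.25], [0, -0.1, -0.35], [0.02, -0.1, -0.45], [0.04, -0.08, -0.54], [0.06, -0.06, -0.63]], turn=[[0, 0, 0], [0, 0, 0], [0, 0, 0], [0, 0, 0], [0, 0, 0], [0, 0, 0], [0, 0, 0], [0, 0, 0]])

```text
clock: 16.0
tcp_pos: [0.4954, -0.0356, 0.345]
orientation: [3.136, 0.176, 0.001]
contact_force: [0.6, 0.1, -0.9]
grip_width: 0.0003
```

```bash
python3 see.py e 310 130 430 245; python3 -c "
from h import *
rel([0,-80,400]);rel([-10,-206,400]); rel([-10,-206,330])"
```

```text
t 16.0 tcp [ 29.3 106.8 345. ] rot [-0.001  0.001  0.   ] F [ 0.6  0.  -0.9] w 0.0003
top 0.85 [257.6 488.4  32.1]
top 0.5 [298.2  51.5   5.7]
scene 0.8 [262.8 482.3  27.8]
scene 0.76 [ 54.1 526.3  27.1]
scene 0.64 [ 9.6 25.9 20.4]
[0, -80, 400] offset [-0.0588  0.3736 -0.1133] turn [ 0.0006 -0.001  -0.0012]
[-10, -206, 400] offset [-0.0783  0.6256 -0.1131] turn [ 0.0006 -0.001  -0.0012]
[-10, -206, 330] offset [-0.0785  0.6255  0.0269] turn [ 0.0006 -0.001  -0.0012]
```

Emit:
carry_out(offset=[[-0.02, 0.08, -0.06], [-0.04, 0.16, -0.1], [-0.05, 0.24, -0.1], [-0.06, 0.32, -0.1], [-0.065, 0.4, -0.1], [-0.07, 0.48, -0.1], [-0.075, 0.56, -0.1], [-0.078, 0.62, -0.1]], turn=[[0, 0, 0], [0, 0, 0], [0, 0, 0], [0, 0, 0], [0, 0, 0], [0, 0, 0], [0, 0, 0], [0, 0, 0]])

```text
clock: 17.0
tcp_pos: [0.4899, -0.3497, 0.3899]
orientation: [-3.135, -0.173, 0.007]
contact_force: [-0.1, 0.1, -0.5]
grip_width: -0.0001
```

```bash
python3 -c "
from h import *
st();rel([-10,-202,340]);rel([-10,-202,322])"
```

```text
t 17.0 tcp [ -11.4 -204.7  389.9] rot [ 0.002 -0.004  0.003] F [-0.1  0.1 -0.5] w -0.0001
[-10, -202, 340] offset [ 0.0032 -0.0053  0.0999] turn [-0.0011  0.0027 -0.0017]
[-10, -202, 322] offset [ 0.0034 -0.0052  0.1359] turn [-0.0011  0.0027 -0.0017]
```

Emit:
carry_out(offset=[[0.003, -0.003, 0.05], [0.003, -0.003, 0.09], [0.003, -0.003, 0.12], [0.003, -0.003, 0.135], [0.003, -0.003, 0.14], [0.003, -0.003, 0.144], [0.003, -0.003, 0.148], [0.003, -0.003, 0.148]], turn=[[0, 0, 0], [0, 0, 0], [0, 0, 0], [0, 0, 0], [0, 0, 0], [0, 0, 0], [0, 0, 0], [0, 0, 0]])

```text
clock: 17.8
tcp_pos: [0.493, -0.3456, 0.319]
orientation: [3.136, 0.176, 0.001]
contact_force: [-0.0, 0.8, 0.3]
grip_width: 0.0002
```

```bash
python3 -c "
from h import *
st()
for L in np.arange(0,.65,.05):
    a=.6-L; print(round(L,2),'bar', round(-20-220*np.cos(a),1), 'tcpz',round(165+220*np.sin(a)+25,1))"
```

```text
t 17.8 tcp [  -7.8 -201.   319. ] rot [-0.     0.001  0.   ] F [0.1 0.8 0.3] w 0.0002
0.0 bar -201.6 tcpz 314.2
0.05 bar -207.6 tcpz 305.0
0.1 bar -213.1 tcpz 295.5
0.15 bar -218.1 tcpz 285.7
0.2 bar -222.6 tcpz 275.7
0.25 bar -226.7 tcpz 265.4
0.3 bar -230.2 tcpz 255.0
0.35 bar -233.2 tcpz 244.4
0.4 bar -235.6 tcpz 233.7
0.45 bar -237.5 tcpz 222.9
0.5 bar -238.9 tcpz 212.0
0.55 bar -239.7 tcpz 201.0
0.6 bar -240.0 tcpz 190.0
```

Emit:
carry_out(offset=[[-0.004, 0.003, 0.01], [-0.004, 0.008, 0.019], [-0.004, 0.013, 0.028], [-0.004, 0.019, 0.0375], [-0.004, 0.024, 0.047], [-0.004, 0.029, 0.057], [-0.004, 0.034, 0.0665], [-0.004, 0.034, 0.0665]], turn=[[0, 0, 0], [0, 0, 0], [0, 0, 0], [0, 0, 0], [0, 0, 0], [0, 0, 0], [0, 0, 0], [0, 0, 0]])

```text
clock: 18.6
tcp_pos: [0.4934, -0.3649, 0.286]
orientation: [3.134, 0.174, 0.004]
contact_force: [0.5, -3.0, 6.0]
grip_width: 0.0001
```

```bash
python3 -c "
from h import *
st()
f=imaging.grab_frame('scene')
for d in look_for('lever_grip','scene')[:2]: print(d['score'],(RS.inv().apply(w(f,d['xyz'])-PS)*1000).round(1))
for L in(0,.15): a=.6-L; print(proj(f,RS.apply(np.array([[x,-20-220*np.cos(a),165+220*np.sin(a)] for x in(-52.5,32.5)])/1000)+PS))
save('lev',f,(130,220,250,300),6)"
```

```text
t 18.6 tcp [  -9.7 -220.2  286. ] rot [-0.003  0.002  0.002] F [ 0.2 -3.   6. ] w 0.0001
0.75 [ -47.1 -149.2  232.5]
0.6 [58.5 65.9 10.5]
[[174.2409 249.4071]
 [203.8686 271.2651]]
[[172.143  261.9513]
 [201.2119 283.863 ]]
```

View pics/lev.png

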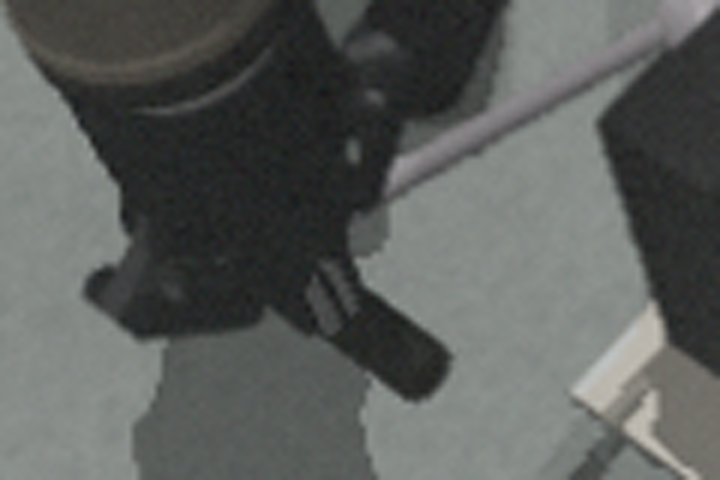

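The lever is moving with the fingertips. The bar end at (420,375) matches the prediction for 0.15 rad, and the tool reads about 6 N upward. I'll continue along the arc.

Emit:
carry_out(offset=[[0, 0.006, 0.013], [0, 0.011, 0.027], [0, 0.016, 0.04], [0, 0.02, 0.054], [0, 0.024, 0.068], [0, 0.028, 0.082], [0, 0.031, 0.097], [0, 0.033, 0.104]], turn=[[0, 0, 0], [0, 0, 0], [0, 0, 0], [0, 0, 0], [0, 0, 0], [0, 0, 0], [0, 0, 0], [0, 0, 0]])

```text
clock: 19.5
tcp_pos: [0.4949, -0.3813, 0.2339]
orientation: [3.134, 0.174, 0.003]
contact_force: [0.7, -4.5, 6.3]
grip_width: 0.0001
```

```bash
python3 -c "
from h import *
st()"
```

```text
t 19.5 tcp [  -9.9 -236.6  233.9] rot [-0.003  0.002  0.002] F [ 0.2 -4.6  6.3] w 0.0001
```

Emit:
carry_out(offset=[[0, 0.004, 0.013], [0, 0.007, 0.026], [0, 0.009, 0.039], [0, 0.01, 0.05], [0, 0.01, 0.06], [0, 0.011, 0.068], [0, 0.011, 0.073], [0, 0.011, 0.073]], turn=[[0, 0, 0], [0, 0, 0], [0, 0, 0], [0, 0, 0], [0, 0, 0], [0, 0, 0], [0, 0, 0], [0, 0, 0]])

```text
clock: 20.3
tcp_pos: [0.4955, -0.3866, 0.1976]
orientation: [3.134, 0.174, 0.002]
contact_force: [0.3, -2.5, 6.0]
grip_width: 0.0002
```

Emit:
carry_out(offset=[[0, 0, 0.003], [0, 0, 0.006], [0, 0, 0.006]], turn=[[0, 0, 0], [0, 0, 0], [0, 0, 0]])

```text
clock: 20.6
tcp_pos: [0.4955, -0.3867, 0.1948]
orientation: [3.134, 0.174, 0.003]
contact_force: [1.1, -4.1, 6.5]
grip_width: 0.0002
```

Emit:
carry_out(offset=[[0, 0, 0.003], [0, 0, 0.006], [0, 0, 0.006]], turn=[[0, 0, 0], [0, 0, 0], [0, 0, 0]])

```text
clock: 20.9
tcp_pos: [0.4955, -0.3867, 0.1918]
orientation: [3.134, 0.174, 0.003]
contact_force: [-0.3, -3.5, 6.1]
grip_width: -0.0005
```

```bash
python3 -c "
from h import *
st()"
```

```text
t 20.9 tcp [ -10.  -242.1  191.8] rot [-0.003  0.001  0.002] F [-0.6 -3.5  6.1] w -0.0005
```

Emit:
carry_out(offset=[[0, 0, 0.003], [0, 0, 0.004], [0, 0, 0.004]], turn=[[0, 0, 0], [0, 0, 0], [0, 0, 0]])

```text
clock: 21.2
tcp_pos: [0.4955, -0.3868, 0.19]
orientation: [3.133, 0.174, 0.003]
contact_force: [-0.2, -4.4, 5.2]
grip_width: -0.0002
```

Emit:
carry_out(offset=[[0, 0, 0.002], [0, 0, 0.003], [0, 0, 0.003]], turn=[[0, 0, 0], [0, 0, 0], [0, 0, 0]])

```text
clock: 21.5
tcp_pos: [0.4956, -0.3868, 0.1891]
orientation: [3.133, 0.174, 0.003]
contact_force: [-0.6, -3.4, 10.8]
grip_width: -0.0001
```

Ram contact made. I'll add a touch and hold.

Emit:
carry_out(offset=[[0, 0, 0.0005], [0, 0, 0.0005], [0, 0, 0.0005]], turn=[[0, 0, 0], [0, 0, 0], [0, 0, 0]])

```text
clock: 21.8
tcp_pos: [0.4956, -0.3869, 0.189]
orientation: [3.133, 0.174, 0.003]
contact_force: [-2.8, -3.4, 10.3]
grip_width: 0.0001
```

Emit:
carry_out(offset=[[0, 0, 0], [0, 0, 0], [0, 0, 0], [0, 0, 0], [0, 0, 0]], turn=[[0, 0, 0], [0, 0, 0], [0, 0, 0], [0, 0, 0], [0, 0, 0]])

```text
clock: 22.3
tcp_pos: [0.4956, -0.3869, 0.189]
orientation: [3.133, 0.174, 0.003]
contact_force: [-1.3, -3.4, 10.5]
grip_width: -0.0003
```

Emit:
carry_out(offset=[[0, 0, 0], [0, 0, 0], [0, 0, 0]], turn=[[0, 0, 0], [0, 0, 0], [0, 0, 0]])

```text
clock: 22.6
tcp_pos: [0.4956, -0.3868, 0.189]
orientation: [3.133, 0.174, 0.003]
contact_force: [-1.3, -3.4, 10.7]
grip_width: -0.0004
```

```bash
python3 -c "
from h import *
for i in range(3): imaging.grab_frame('scene'); st()"
```

```text
t 22.65 tcp [  -9.9 -242.3  189. ] rot [-0.004  0.002  0.002] F [-2.2 -2.8 10.7] w 0.0
t 22.7 tcp [  -9.9 -242.3  189. ] rot [-0.004  0.002  0.002] F [-1.1 -2.7 10.5] w -0.0
t 22.75 tcp [ -10.  -242.3  189. ] rot [-0.004  0.002  0.002] F [-1.9 -3.7  9.6] w 0.0004
```

Emit:
carry_out(offset=[[0, 0, 0.0008], [0, 0, 0.0008], [0, 0, 0.0008], [0, 0, 0.0008], [0, 0, 0.0008], [0, 0, 0.0008], [0, 0, 0.0008], [0, 0, 0.0008]], turn=[[0, 0, 0], [0, 0, 0], [0, 0, 0], [0, 0, 0], [0, 0, 0], [0, 0, 0], [0, 0, 0], [0, 0, 0]])

```text
clock: 23.55
tcp_pos: [0.4956, -0.3869, 0.1888]
orientation: [3.133, 0.174, 0.003]
contact_force: [-1.9, -2.1, 12.7]
grip_width: -0.0002
```

Emit:
carry_out(offset=[[0, 0, 0], [0, 0, 0], [0, 0, 0]], turn=[[0, 0, 0], [0, 0, 0], [0, 0, 0]])

```text
clock: 23.85
tcp_pos: [0.4956, -0.3869, 0.1888]
orientation: [3.133, 0.174, 0.003]
contact_force: [-3.0, -3.8, 11.8]
grip_width: 0.0004
```

Firm press held. Now easing the lever back up slowly along the arc.

Emit:
carry_out(offset=[[0, 0, -0.003], [0, 0, -0.008], [0, -0.001, -0.018], [0, -0.001, -0.03], [0, -0.003, -0.043], [0, -0.004, -0.056], [0, -0.006, -0.069], [0, -0.009, -0.082]], turn=[[0, 0, 0], [0, 0, 0], [0, 0, 0], [0, 0, 0], [0, 0, 0], [0, 0, 0], [0, 0, 0], [0, 0, 0]])

```text
clock: 24.65
tcp_pos: [0.4949, -0.3813, 0.2287]
orientation: [3.135, 0.175, 0.002]
contact_force: [0.4, -2.1, 5.5]
grip_width: -0.0002
```

```bash
python3 -c "
from h import *
st();rel([-10,-230.2,255]);rel([-10,-222.6,275.7]);rel([-10,-220,283])"
```

```text
t 24.65 tcp [ -10.  -236.6  228.7] rot [-0.002  0.001  0.001] F [ 0.1 -2.2  5.5] w -0.0002
[-10, -230.2, 255] offset [ 0.0001 -0.0128 -0.0526] turn [ 0.0013 -0.0006 -0.0008]
[-10, -222.6, 275.7] offset [ 0.0001 -0.0279 -0.094 ] turn [ 0.0013 -0.0006 -0.0008]
[-10, -220, 283] offset [ 0.0001 -0.033  -0.1086] turn [ 0.0013 -0.0006 -0.0008]
```

Emit:
carry_out(offset=[[0, -0.002, -0.013], [0, -0.005, -0.026], [0, -0.009, -0.039], [0, -0.0125, -0.052], [0, -0.017, -0.064], [0, -0.021, -0.076], [0, -0.025, -0.087], [0, -0.0295, -0.097]], turn=[[0, 0, 0], [0, 0, 0], [0, 0, 0], [0, 0, 0], [0, 0, 0], [0, 0, 0], [0, 0, 0], [0, 0, 0]])

```text
clock: 25.45
tcp_pos: [0.493, -0.3649, 0.2764]
orientation: [-3.136, -0.177, 0.0]
contact_force: [-1.3, 0.1, 3.0]
grip_width: 0.0004
```

```bash
python3 -c "
from h import *
st();rel([-10,-213.1,295.5]);rel([-10,-207.6,305]);rel([-10,-202.5,313]);rel([-10,-202,319])"
```

```text
t 25.45 tcp [ -10.  -220.1  276.4] rot [ 0.001 -0.     0.   ] F [-1.3  0.3  3. ] w 0.0004
[-10, -213.1, 295.5] offset [-0.     -0.0141 -0.0381] turn [-0.0004  0.0002 -0.    ]
[-10, -207.6, 305] offset [-0.     -0.0251 -0.0571] turn [-0.0004  0.0002 -0.    ]
[-10, -202.5, 313] offset [-0.     -0.0353 -0.0731] turn [-0.0004  0.0002 -0.    ]
[-10, -202, 319] offset [-0.     -0.0363 -0.0851] turn [-0.0004  0.0002 -0.    ]
```

Emit:
carry_out(offset=[[0, -0.002, -0.009], [0, -0.005, -0.018], [0, -0.009, -0.027], [0, -0.012, -0.036], [0, -0.017, -0.045], [0, -0.022, -0.054], [0, -0.026, -0.062], [0, -0.03, -0.068]], turn=[[0, 0, 0], [0, 0, 0], [0, 0, 0], [0, 0, 0], [0, 0, 0], [0, 0, 0], [0, 0, 0], [0, 0, 0]])

```text
clock: 26.25
tcp_pos: [0.4914, -0.3504, 0.3107]
orientation: [3.136, 0.176, 0.0]
contact_force: [0.5, 2.4, 3.0]
grip_width: 0.0001
```

Emit:
carry_out(offset=[[0, -0.002, -0.003], [0, -0.004, -0.006], [0, -0.005, -0.009], [0, -0.005, -0.012], [0, -0.005, -0.015], [0, -0.005, -0.018]], turn=[[0, 0, 0], [0, 0, 0], [0, 0, 0], [0, 0, 0], [0, 0, 0], [0, 0, 0]])

```text
clock: 26.85
tcp_pos: [0.4908, -0.3484, 0.3189]
orientation: [3.137, 0.175, -0.001]
contact_force: [-0.0, -0.1, 0.2]
grip_width: -0.0001
```

```bash
python3 -c "
from h import *
st()"
```

```text
t 26.85 tcp [ -10.3 -203.5  318.9] rot [ 0.    -0.001  0.001] F [-0.  -0.1  0.2] w -0.0001
```

Contact ended near z 314, which is the rest height. I'll lift clear and check the end state.

Emit:
carry_out(offset=[[0, 0, -0.03], [0, 0, -0.07], [0, 0.02, -0.14], [0, 0.06, -0.2], [0, 0.12, -0.22], [0, 0.18, -0.22], [0, 0.22, -0.22], [0, 0.22, -0.22]], turn=[[0, 0, 0], [0, 0, 0], [0, 0, 0], [0, 0, 0], [0, 0, 0], [0, 0, 0], [0, 0, 0], [0, 0, 0]])

```text
clock: 27.65
tcp_pos: [0.5021, -0.4608, 0.4278]
orientation: [3.137, 0.169, -0.003]
contact_force: [-0.3, -0.1, 0.0]
grip_width: 0.0001
```

```bash
python3 - <<'E'
from h import *
st()
f=imaging.grab_frame("scene"); g=cv2.imread("pics/scene0.png")[:,:,::-1]
# compare with first picture around things that must not have moved
for n,(x0,y0,x1,y1) in dict(handle=(165,235,215,280),wedge=(305,225,335,255),square=(350,170,385,205),dish=(288,270,318,298),jar=(295,335,330,370),box=(345,280,400,330)).items():
    a=f["pixels"][y0:y1,x0:x1].astype(np.float32).mean(2); b=g[y0:y1,x0:x1].astype(np.float32).mean(2)
    print(n,"diff",np.abs(a-b).mean().round(1),"shift",np.round(cv2.phaseCorrelate(b,a),2))
for q in("lever_grip","carrier_square","carrier_wedge","dish","slidebox","jar","round_top"):
    print(q,[(round(float(d["score"]),2),(RS.inv().apply(w(f,d["xyz"])-PS)*1000).round(0)) for d in look_for(q,"scene")[:3]])
P=np.array([[30,70,20],[30,-30,20],[-52.5,-201.6,289],[32.5,-201.6,289]])/1000
print(proj(f,RS.apply(P)+PS).round(1))
f=imaging.grab_frame("scene"); save("end",f,(150,150,420,310),3)
E
```

```text
t 27.65 tcp [ -11.7 -316.5  427.8] rot [-0.    -0.002  0.005] F [-0.3 -0.1  0. ] w 0.0001Traceback (most recent call last):
  File "<stdin>", line 7, in <module>
    return _wrapfunc(a, 'round', decimals=decimals, out=out)
    return _wrapit(obj, method, *args, **kwds)
    conv = _array_converter(obj)
ValueError: setting an array element with a sequence. The requested array has an inhomogeneous shape after 1 dimensions. The detected shape was (2,) + inhomogeneous part.
```

```bash
python3 - <<'E'
from h import *
f=imaging.grab_frame("scene"); g=cv2.imread("pics/scene0.png")[:,:,::-1]
for n,(x0,y0,x1,y1) in dict(handle=(165,235,215,280),wedge=(305,225,335,255),square=(350,170,385,205),dish=(288,270,318,298),jar=(295,335,330,370),box=(345,280,400,330)).items():
    a=f["pixels"][y0:y1,x0:x1].astype(np.float32).mean(2); b=g[y0:y1,x0:x1].astype(np.float32).mean(2)
    (s,c)=cv2.phaseCorrelate(b,a); print(n,"diff",np.abs(a-b).mean().round(1),"shift",np.round(s,2),round(c,2))
for q in("lever_grip","carrier_square","carrier_wedge","dish","slidebox","jar","round_top"):
    print(q,[(round(float(d["score"]),2),(RS.inv().apply(w(f,d["xyz"])-PS)*1000).round(0)) for d in look_for(q,"scene")[:3]])
ft=imaging.grab_frame("top"); g=cv2.imread("pics/top0.png")[:,:,::-1]
for n,(x0,y0,x1,y1) in dict(handle=(475,170,500,225),wedge=(315,170,355,205),square=(242,175,278,210),channel=(300,185,400,225)).items():
    a=ft["pixels"][y0:y1,x0:x1].astype(np.float32).mean(2); b=g[y0:y1,x0:x1].astype(np.float32).mean(2)
    (s,c)=cv2.phaseCorrelate(b,a); print("top",n,"diff",np.abs(a-b).mean().round(1),"shift",np.round(s,2),round(c,2))
E
```

```text
handle diff 13.7 shift [0.37 0.46] 0.74
wedge diff 2.6 shift [0.01 0.09] 1.04
square diff 9.8 shift [-0.16 -0.25] 0.78
dish diff 3.0 shift [ 0.02 -0.04] 1.0
jar diff 3.0 shift [-0.05 -0.04] 1.0
box diff 3.0 shift [ 0.   -0.06] 1.06
lever_grip [(0.56, array([ -40., -185.,  293.]))]
carrier_square [(0.9, array([ 83., 337.,  29.]))]
carrier_wedge [(0.83, array([ 85., 128.,  25.])), (0.15, array([11., 24., 23.]))]
dish [(0.56, array([107.,  -4.,  22.]))]
slidebox [(0.61, array([297.,  52.,   4.]))]
jar [(0.69, array([ 252., -160.,   64.]))]
round_top [(0.95, array([11., 24., 22.])), (0.83, array([-222.,  -37.,   32.])), (0.58, array([266., 485.,  28.]))]
top handle diff 14.1 shift [ 0.22 -0.02] 0.79
top wedge diff 3.7 shift [ 0.2  -0.08] 0.97
top square diff 2.0 shift [0.02 0.  ] 1.0
top channel diff 10.5 shift [0.09 0.07] 0.59
```

```bash
python3 - <<'E'
from h import *
ys=np.arange(40,96,3)
for cam in("scene","top"):
    f=imaging.grab_frame(cam); im=cv2.GaussianBlur(f["pixels"],(3,3),0).mean(2).astype(np.float32)
    for x in(-12,0,12,22):
        uv=proj(f,RS.apply(np.array([[x,y,20] for y in ys])/1000)+PS).astype(np.float32)
        print(cam,x,cv2.remap(im,uv[:,0].reshape(1,-1),uv[:,1].reshape(1,-1),cv2.INTER_LINEAR)[0].round().astype(int).tolist())
print(ys.tolist())
E
```

```text
scene -12 [170, 171, 170, 170, 170, 172, 178, 184, 186, 187, 187, 187, 188, 189, 189, 189, 190, 190, 189]
scene 0 [172, 172, 172, 172, 172, 177, 182, 186, 187, 187, 186, 187, 188, 189, 189, 189, 188, 189, 189]
scene 12 [172, 172, 172, 172, 172, 175, 182, 187, 187, 187, 186, 186, 188, 189, 190, 190, 190, 190, 189]
scene 22 [174, 174, 175, 175, 176, 179, 176, 160, 145, 162, 182, 189, 190, 190, 190, 189, 189, 189, 189]
top -12 [177, 178, 178, 179, 181, 186, 192, 196, 197, 194, 185, 179, 186, 195, 196, 196, 196, 196, 196]
top 0 [179, 179, 180, 179, 181, 188, 195, 197, 197, 191, 174, 170, 188, 197, 196, 196, 196, 196, 196]
top 12 [178, 178, 178, 178, 179, 184, 191, 196, 197, 194, 185, 179, 186, 195, 197, 196, 196, 196, 196]
top 22 [181, 182, 183, 183, 184, 188, 188, 167, 151, 161, 165, 167, 184, 196, 197, 196, 196, 196, 196]
[40, 43, 46, 49, 52, 55, 58, 61, 64, 67, 70, 73, 76, 79, 82, 85, 88, 91, 94]
```

The top camera puts the plate's +y edge at y≈70–73, against a nominal 70, so the carrier is seated within tolerance. Handing in.

```bash
python3 -c "
from h import *
st(); print(r.hand_in())"
```

```text
t 28.25 tcp [ -10.  -313.   429.4] rot [-0.  0.  0.] F [ 0.1 -0.  -0. ] w 0.0002
the job is handed in; nothing more can be done
None
```

The job is handed in at about 28 s, and as far as my checks show, every step was completed; the hand-in reports no verdict.

- **Carrier:** I found the round carrier in the middle lane. I pushed it down the slope and along the channel with closed fingertips, without lifting it, until it stopped at the end stop with about 8 N of contact.
- **Press:** I pushed the lever down along its arc. The ram met the specimen near lever 0.6, and I held it there for about 2 s with 10–12.5 N on the handle. I then eased the lever back up at about 0.3 rad/s until it reached its rest, and moved clear.

**Last checks**
- **Seating:** the top camera puts the plate's +y edge at station y of about 70–73 mm, against 70 nominal. That agrees with the stop force and with where the ram made contact. The scene camera's brightness profile across that edge did not resolve it clearly.
- **Lever:** the handle is within half a pixel of its starting image position (under about 0.01 rad).
- **Everything else:** the wedge and square carriers, dish, clear box and jar shifted by less than 0.3 pixels. Contact force on the tool was about 0 at hand-in.
- **Weaker evidence:** the networks' positions for the lever grip and round specimen were off by 10–40 mm, so I relied on the fitted station geometry. My picture views were used up, so the final state was checked only by numbers.

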